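Run the sample carriage home with its lock button held

TASK

The tube carousel rides on a lock-rail carriage in front of the analyser. With the fingertips alone, press the carriage's lock button fully down and, keeping it down all the way, push the carriage along its rail to the far end stop (the one on the finger-rest side of the button); then let the button come up so that the carriage is locked there, and move clear. Lift nothing, do not touch the carousel, and leave the other things on the bench where they are.

Things in the scene. Friction and masses are not known exactly. Their poses are not given: they have to be found in the camera images.
- station: fixed grey base plate of the loading station, 290 mm (its x) by 480 mm (its y), 10 mm thick; origin under its centre on the bench, z up. The rail runs along its own y axis; the carriage travels towards its +y, between two aluminium end stop blocks at y = -161 and +161 mm. On its -x side, towards the robot, is the button; the carousel is on the +x side. The station lies with a different position and yaw each time.
- carriage (a joint): position of the carriage on its rail in m: 0 at the -y end, 0.140 at the far end stop (+y). A steel bar with notches every 10 mm runs along the rail; while the button is up a latch in the notches locks the carriage, wherever it is, with up to 2 mm of play either way. Unlocked, it slides against about 1.5 N of friction. It starts between 0 and 0.03. It cannot come off its rail.
- lock_button (a joint): how far the lock button is pressed, in m: 0 up, 0.007 fully down. The spring needs 2 N to start and 5 N to be fully down; the latch leaves the notches at 0.004 and comes back by itself when the button is let go.
- button_top (a point): centre of the top face of the grey round lock button, 32 mm across, which stands 12 mm proud of a white block on the carriage (block top 56 mm above the bench, button top 68 mm when up). It moves with the carriage and with the press; station axes. Its centre lies 85 mm to the -x side of the station's centre line.
- finger_rest (a point): middle of the face of the finger rest, a white upright block on the carriage, 56 mm wide (x), 30 mm thick (y), its top 86 mm above the bench, 18 mm above the button. This upright face looks to the station's -y, towards the button, 20 mm in +y from the button's centre: a finger that presses the button can push the carriage with it. Station axes.
- carousel: round aluminium tube carousel, 140 mm across, 98 mm high, 0.5 kg, with 12 capped tubes and a steel knob 38 mm across at the top centre; origin under its centre. It sits by its weight on a centre post between low lugs on the carriage deck (it can be lifted, not shifted), 38 mm above the bench; its centre is 142 mm in the station's +x from the button's centre. Not to be touched.
- jar: bystander: small screw-top jar, 42 mm across, 55 mm high, on the station's front corner at its +y end; origin under its centre
- tube_stand: bystander: 50 mm square grey block with one upright tube, 87 mm high in all, on the station's front corner at its -y end; origin under its centre
- bottle: bystander: white bottle, 64 mm across, 150 mm high, on the bench to the robot's left; origin under its centre
- tube_rack: bystander: white tube rack, 70 x 190 mm, with tubes 90 mm high, on the bench to the robot's right; origin under its centre
- tip_box: bystander: grey box with a clear lid, 85 x 120 mm, 57 mm high, on the bench to the robot's left; origin under its centre
- vial: bystander: amber vial, 28 mm across, 50 mm high, on the bench to the robot's right; origin under its centre
- dish: bystander: steel bowl, 90 mm across, 30 mm high, on the bench to the right of the robot, near it; origin under its centre

How it is judged:
By the outcome, as a careful person would: the job done as asked, in the order asked, and still so for the second after the job is handed in, with the robot touching nothing.
It also fails if it takes over 38 s, if anything falls off the work surface, if the arm or the gripper's body presses on something with over 40 N, if the wrist force passes 120 N, or if a joint passes its speed limit or range.

ROBOT

A 6-joint arm with a two-finger parallel gripper is mounted at the origin on the work surface. World frame = base frame: x ahead of the robot, y to its left, z up, the work surface at z = 0. Lengths are in mm, angles in rad, forces in N, time in s.
With the tool pointing down it reaches from about 350 to 775 mm from the base axis. Payload 7.3 kg.
Tool frame: the origin (TCP) lies at the very end of the fingers, on their centre line; the grasp point (between the pads) lies 19 mm behind it; z points along the fingers, y is the line along which they close (so a half turn about z gives the same grasp; the last joint's range is limited). The gripper opens to 92 mm and grips with 3 to 60 N. Pads are 19 mm wide; open, the fingers measure 130 mm over their backs; the gripper's body (75 mm by 190 mm) begins 47 mm behind the grasp point.
Start: joints at [1.16, 0.342, 1.524, -0, 1.275, -0.146], TCP at [137.385, 506.725, 226.741] pointing down, gripper open.
Joint ranges: [-2.53, 2.53], [-0.77, 2.02], [0.04, 2.7], [-1, 4.14], [0.28, 2.66], [-3.11, 3.11]. Speed limits (rad/s): [2.57, 2.57, 3.14, 3.14, 3.14, 3.14].

INTERFACE

Orientations are given as [roll, pitch, yaw] about the fixed x, y, z axes, in that order (R = Rz(yaw) Ry(pitch) Rx(roll)).
In Python, from plant import bot gives the robot as it stands.
- The arm moves only by the tool jog_arm, never from a script. Its argument "targets" is a list of rows, each an object with "xyz": the shift along the tool's x, y, z as a fraction of full scale, a list of three; "spin": the turn about the tool's z as a fraction of full scale. In form: [{"xyz": [x, y, z], "spin": spin}, ...]. A call has exactly 10 rows; each row shifts and turns the commanded pose from where the row before left it, along the tool's axes as they then stand; what a row does not reach is not made up. Full scale, the value 1, is 80 mm for a shift and 0.1 rad for a turn. A row lasts 1/8 s, in which the tool goes at most 62.5 mm and 10.7 degrees, less where a joint would pass 70% of its speed; a pose out of reach is approached as far as the arm can. A call with a number of a shift or a turn outside -1 to 1 is refused whole. A call with a gripper value outside its range is refused whole. "gripper" is the opening in per cent of the stroke, from 0 (shut) to 100 (fully open), set as the call begins (left out, the last holds). The fingers move at their own pace and stop on an object; the grip force is fixed at half the most. Time passes only in rows, so rows that do not move let the fingers close, or fill a call up. It gives the time, the measured TCP pose, the force, the opening and the grip force at its end, in the units of the state.
- bot.get_obs(): the state, without advancing time (a new reading comes with each control period).
- bot.capture(name): name is "side" or "top" or "wrist"; returns the picture (420x560x3 uint8, blue, green, red); there is no depth.
- bot.get_calibration(name): a dict with "vfov" (degrees; the focal length in pixels is half the picture's height over the tangent of half this angle, whatever the lens; pixels are square), "cx", "cy" (the principal point, pixels), "eye" and "rotation" of the camera in the world. Camera axes: x right, y down, z forward; pixel columns grow to the right and rows downward; lengths in mm; the calibration is good to about 2 mm. A picture is of the moment at which its call begins: read the wrist's pose just before it. get_calibration takes no time and is no camera call; for the wrist camera it gives the pose at the moment of the call.
- bot.close_job(): hands the job in; it is judged then, once.
The state is a dict: "time": time; "joint_positions": joint angles; "dq": joint speeds; "tau": joint torques, N m; "tool_pos": TCP position; "tcp_rot": TCP orientation; "contact_force": force on the tool from outside, world axes, zero at the start; "moment": the same for the moment, N m; "grip_width": finger opening in mm; "finger_force": force on a finger pad.
Only numpy, scipy, OpenCV 4.12 (cv2) and the standard library are available. Lean on these libraries where they do the work, as an engineer would, in place of code of your own. Each camera call takes 0.05 s, during which the arm holds its last target. There are 200 camera calls.

## Working session

There is one attempt and no reset: what is moved stays moved. The work goes in short steps, Python scripts to look and compute and a tool call to move; the robot and the scene stay as the last step left them, time stands still between calls to the robot, and variables do not carry over. Pictures are saved under pics/ and viewed, at most 10 in all, crops included, and the job is handed in when it is done.

Besides the shell and the picture viewer there is one more tool, called after "Emit:" in YAML: its name, and indented under it one key for each argument. jog_arm: Moves the arm, as the interface text tells. Shift numbers are shares of 80 mm and turn numbers shares of 0.1 rad, none past 1 either way. Its arguments: {"type":"object","properties":{"targets":{"type":"array","items":{"type":"object","properties":{"xyz":{"type":"array","items":{"type":"number"}},"spin":{"type":"number"}}}},"gripper":{"type":"number"}},"required":["targets"]}

```bash
mkdir -p pics; ls
python3 - <<'E'
from plant import bot
import cv2
o=bot.get_obs();print(o)
for n in("top","side"):
    im=bot.capture(n);cv2.imwrite(f"pics/{n}0.png",im);print(bot.get_calibration(n))
E
```

```text
pics
{'time': 0.0, 'joint_positions': array([ 1.15998148e+00,  3.42739958e-01,  1.52499281e+00, -2.08660826e-05,
        1.27538672e+00, -1.46010242e-01]), 'dq': array([-0.00039418, -0.00062943, -0.00021385, -0.00114284, -0.00099697,
       -0.00065725]), 'tau': array([ 1.07828469e-03, -4.31253612e+01, -2.44220495e+01,  7.16891815e-02,
        5.60832547e-02, -9.79618085e-05]), 'tool_pos': array([137.23448956, 506.33866804, 226.04445918]), 'tcp_rot': array([-3.14007916e+00, -2.02401989e-04,  2.87679399e+00]), 'contact_force': array([-0.08431783,  0.55345811, -0.68214846]), 'moment': array([ 0.02654153, -0.01179164,  0.01677997]), 'finger_force': 0.0, 'grip_width': 91.93192002579592}
{'vfov': 44.00882711656695, 'cx': 279.68326234707854, 'cy': 212.68486903810378, 'eye': array([ 346.7074196 ,  -19.87819664, 1514.37446958]), 'rotation': array([-3.01917730e+00, -1.79206832e-03, -1.55372002e+00])}
{'vfov': 46.29372125650467, 'cx': 285.097362734349, 'cy': 216.97388014312824, 'eye': array([  44.46759522, -939.95578095,  849.64885703]), 'rotation': array([-2.20619259e+00,  1.82149817e-03, -4.76726747e-01])}
```

View pics/top0.png

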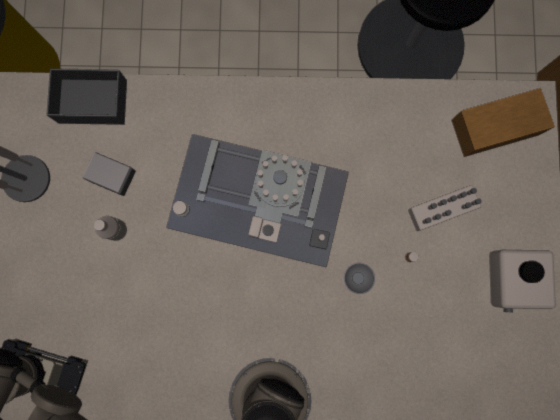

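View pics/side0.png

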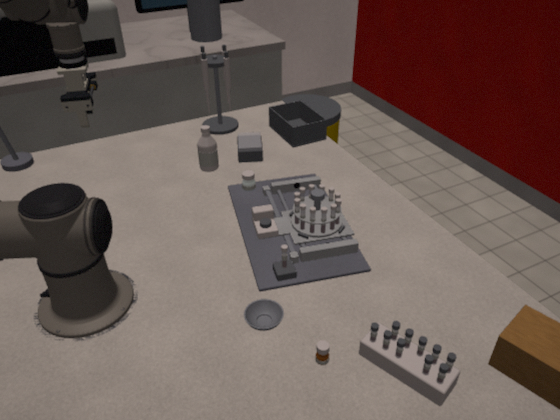

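The top picture shows the station with corners at about (192,136), (348,171), (328,265) and (168,229). The button is at about (268,230), with the finger rest to its left at (255,227). The jar is at (180,208), the tube stand at (320,238) and the carousel at (280,178). The side view agrees. I'll enlarge a crop next.

```bash
cat > h.py <<'E'
import numpy as np, cv2
from scipy.spatial.transform import Rotation as R
def ray(c,u,v):
    f=210/np.tan(np.radians(c['vfov']/2))
    return R.from_euler('xyz',c['rotation']).as_matrix()@np.array([(u-c['cx'])/f,(v-c['cy'])/f,1])
def pt(c,u,v,z):
    d=ray(c,u,v);e=np.array(c['eye']);return e+d*(z-e[2])/d[2]
def proj(c,p):
    f=210/np.tan(np.radians(c['vfov']/2))
    q=R.from_euler('xyz',c['rotation']).as_matrix().T@(np.array(p)-c['eye']);return f*q[:2]/q[2]+[c['cx'],c['cy']]
E
python3 - <<'E'
from plant import bot
from h import *
c=bot.get_calibration("top")
for p in [(192,136),(348,171),(328,265),(168,229)]:print(pt(c,*p,10).round())
print(pt(c,268,230,68).round(), pt(c,280,178,130).round())
im=cv2.imread("pics/top0.png")[125:275,160:360]
cv2.imwrite("pics/c0.png",cv2.resize(im,None,fx=4,fy=4,interpolation=cv2.INTER_CUBIC))
E
```

```text
[757. 245.  10.]
[ 659. -219.   10.]
[ 382. -161.   10.]
[478. 304.  10.]
[475.  12.  68.] [612. -19. 130.]
```

View pics/c0.png

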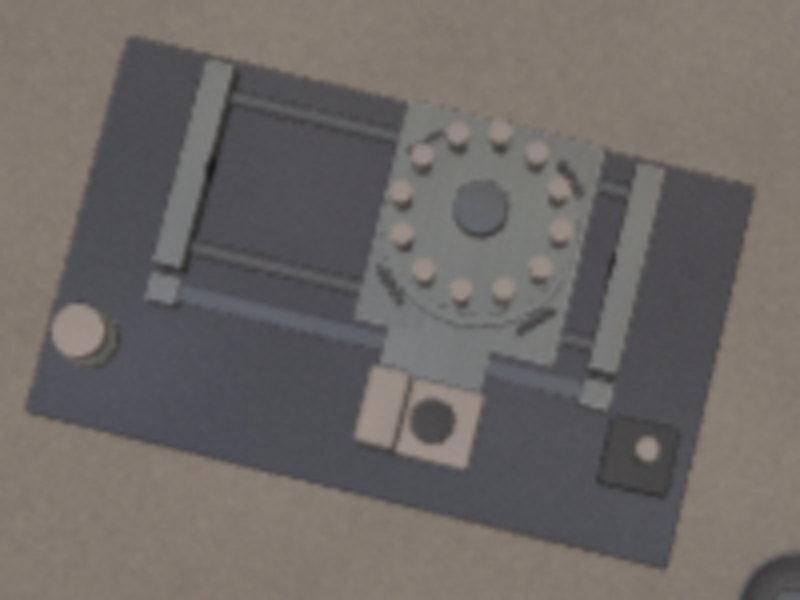

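The enlarged crop shows the button centre at (433,421), which is full-picture (268,230). The station corners sharpen to (192,134.5), (348.5,171.5), (327,267) and (167,228). That gives a station yaw of about -11.8° and the carriage at about 21 mm. Tool y will lie along station +y so the gripper body stays clear of the carousel.

Emit:
jog_arm:
  targets:
    - {"xyz": [0,0,0],"spin": -0.6}
    - {"xyz": [-0.53,-0.52,0],"spin": 0}
    - {"xyz": [-0.53,-0.52,0],"spin": 0}
    - {"xyz": [-0.53,-0.52,0],"spin": 0}
    - {"xyz": [-0.53,-0.52,0],"spin": 0}
    - {"xyz": [-0.53,-0.52,0],"spin": 0}
    - {"xyz": [-0.53,-0.52,0],"spin": 0}
    - {"xyz": [-0.53,-0.52,0],"spin": 0}
    - {"xyz": [-0.53,-0.52,0],"spin": 0}
    - {"xyz": [-0.53,-0.52,0],"spin": 0}
  gripper: 0

```text
time: 1.35
tool_pos: [435.5, 60.7, 226.6]
tcp_rot: [3.141, -0.0, 2.936]
contact_force: [0.9, 0.9, 0.2]
grip_width: 0.6
finger_force: 0.0
```

Emit:
jog_arm:
  targets:
    - {"xyz": [-0.3,-0.3,0],"spin": 0}
    - {"xyz": [-0.3,-0.26,0],"spin": 0}
    - {"xyz": [0,0,0.3],"spin": 0}
    - {"xyz": [0,0,0.3],"spin": 0}
    - {"xyz": [0,0,0],"spin": 0}
    - {"xyz": [0,0,0],"spin": 0}
    - {"xyz": [0,0,0],"spin": 0}
    - {"xyz": [0,0,0],"spin": 0}
    - {"xyz": [0,0,0],"spin": 0}
    - {"xyz": [0,0,0],"spin": 0}

```text
time: 2.6
tool_pos: [472.8, 8.9, 178.8]
tcp_rot: [3.141, 0.0, 2.937]
contact_force: [-0.1, -0.7, -0.4]
grip_width: 0.2
finger_force: 0.0
```

Run:
```python
from plant import bot
from h import *
c=bot.get_calibration("wrist");im=bot.capture("wrist");cv2.imwrite("pics/w0.png",im)
o=bot.get_obs();print(o['tool_pos'],o['tcp_rot'],o['contact_force'])
import pickle;pickle.dump(c,open("w0.pkl","wb"))
print(c, proj(c,[475,12,68]))
```

```text
[472.7797167    8.90512624 178.81413401] [3.14151860e+00 2.12012761e-04 2.93679914e+00] [ 0.74367958 -0.60623421 -0.07016576]
{'vfov': 65.19449615000201, 'cx': 288.4278971665283, 'cy': 214.27019236205464, 'eye': array([402.95956863,  23.98975986, 335.98522387]), 'rotation': array([ 2.87569926e+00, -7.67973980e-04,  1.36597824e+00])} [291.628952   214.25766084]
```

View pics/w0.png

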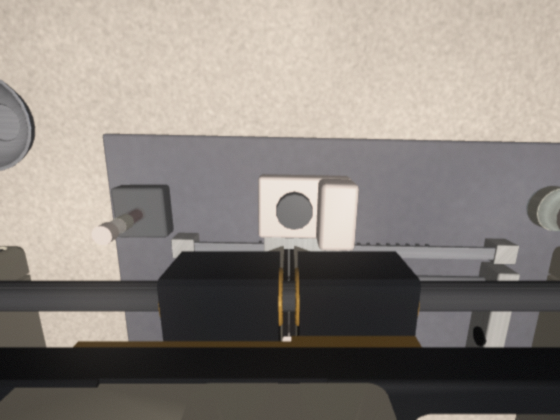

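The wrist picture shows the button at (294,211), with the finger rest just right of it (top edge of its face at u≈321). The plate's front edge runs from (106,135) to (560,142), so it is almost parallel to the tool y axis.

Run:
```python
from h import *
import pickle
c=pickle.load(open("w0.pkl","rb"))
print("btn",pt(c,294,211,68),"rest top near corners",pt(c,321,184,86),pt(c,321,247,86),pt(c,356,215,86))
a,b=pt(c,106,135,10),pt(c,560,142,10);print(a,b,np.degrees(np.arctan2(*(b-a)[1::-1])))
```

```text
btn [472.61741909  14.53010936  68.        ] rest top near corners [451.11896388  39.78695792  86.        ] [501.97153532  30.59849687  86.        ] [481.10381054  62.44324635  86.        ]
[ 376.47617823 -150.04188431   10.        ] [472.40723772 279.20711894  10.        ] 77.40221972603992
```

Emit:
jog_arm:
  targets:
    - {"xyz": [0,0,0.35],"spin": 0}
    - {"xyz": [0,0,0.35],"spin": 0}
    - {"xyz": [0,0,0.35],"spin": 0}
    - {"xyz": [0,0,0.2],"spin": 0}
    - {"xyz": [0,0,0.08],"spin": 0}
    - {"xyz": [0,0,0.04],"spin": 0}
    - {"xyz": [0,0,0.03],"spin": 0}
    - {"xyz": [0,0,0.02],"spin": 0}
    - {"xyz": [0,0,0],"spin": 0}
    - {"xyz": [0,0,0],"spin": 0}

```text
time: 3.9
tool_pos: [473.1, 8.9, 65.5]
tcp_rot: [3.141, 0.001, 2.937]
contact_force: [-0.3, -0.5, 3.2]
grip_width: 0.3
finger_force: 1.4
```

Emit:
jog_arm:
  targets:
    - {"xyz": [0,0,0.02],"spin": 0}
    - {"xyz": [0,0,0.02],"spin": 0}
    - {"xyz": [0,0,0.01],"spin": 0}
    - {"xyz": [0,0,0.01],"spin": 0}
    - {"xyz": [0,0,0.01],"spin": 0}
    - {"xyz": [0,0,0.01],"spin": 0}
    - {"xyz": [0,0,0],"spin": 0}
    - {"xyz": [0,0,0],"spin": 0}
    - {"xyz": [0,0,0],"spin": 0}
    - {"xyz": [0,0,0],"spin": 0}

```text
time: 5.15
tool_pos: [473.2, 8.9, 60.8]
tcp_rot: [3.142, 0.002, 2.937]
contact_force: [-7.1, 1.0, 25.6]
grip_width: 0.4
finger_force: 13.2
```

Emit:
jog_arm:
  targets:
    - {"xyz": [0,0.03,0],"spin": 0}
    - {"xyz": [0,0.06,0],"spin": 0}
    - {"xyz": [0,0.1,0],"spin": 0}
    - {"xyz": [0,0.1,0],"spin": 0}
    - {"xyz": [0,0.1,0],"spin": 0}
    - {"xyz": [0,0.1,0],"spin": 0}
    - {"xyz": [0,0.06,0],"spin": 0}
    - {"xyz": [0,0.03,0],"spin": 0}
    - {"xyz": [0,0,0],"spin": 0}
    - {"xyz": [0,0,0],"spin": 0}

```text
time: 6.4
tool_pos: [483.6, 54.7, 60.9]
tcp_rot: [3.14, 0.004, 2.937]
contact_force: [-3.2, 1.3, 21.7]
grip_width: 0.3
finger_force: 11.3
```

Emit:
jog_arm:
  targets:
    - {"xyz": [0,0.04,0],"spin": 0}
    - {"xyz": [0,0.08,0],"spin": 0}
    - {"xyz": [0,0.1,0],"spin": 0}
    - {"xyz": [0,0.1,0],"spin": 0}
    - {"xyz": [0,0.1,0],"spin": 0}
    - {"xyz": [0,0.1,0],"spin": 0}
    - {"xyz": [0,0.08,0],"spin": 0}
    - {"xyz": [0,0.04,0],"spin": 0}
    - {"xyz": [0,0,0],"spin": 0}
    - {"xyz": [0,0,0],"spin": 0}

```text
time: 7.65
tool_pos: [495.0, 104.9, 61.0]
tcp_rot: [3.139, 0.006, 2.937]
contact_force: [0.6, 0.5, 18.1]
grip_width: 0.3
finger_force: 9.2
```

Run:
```python
from plant import bot
from h import *
im=bot.capture("wrist");cv2.imwrite("pics/w1.png",im)
```

```text
(no output)
```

View pics/w1.png

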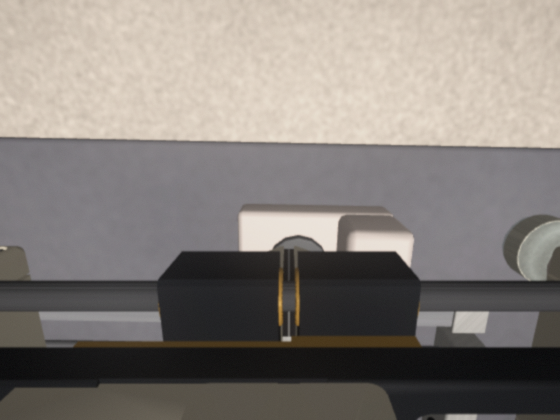

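The picture shows the white block and rest travelling along with the finger, which is still on the button (button edge at about (297,240)). About 20 mm is left, so I'll go slowly.

Emit:
jog_arm:
  targets:
    - {"xyz": [0,0.02,0.01],"spin": 0}
    - {"xyz": [0,0.03,0],"spin": 0}
    - {"xyz": [0,0.04,0],"spin": 0}
    - {"xyz": [0,0.04,0],"spin": 0}
    - {"xyz": [0,0.03,0],"spin": 0}
    - {"xyz": [0,0.03,0],"spin": 0}
    - {"xyz": [0,0.03,0],"spin": 0}
    - {"xyz": [0,0.02,0],"spin": 0}
    - {"xyz": [0,0,0],"spin": 0}
    - {"xyz": [0,0,0],"spin": 0}

```text
time: 8.95
tool_pos: [499.3, 123.6, 60.9]
tcp_rot: [3.139, 0.007, 2.937]
contact_force: [-0.3, 0.1, 23.9]
grip_width: 0.6
finger_force: 11.8
```

Emit:
jog_arm:
  targets:
    - {"xyz": [0,0.02,0],"spin": 0}
    - {"xyz": [0,0.02,0],"spin": 0}
    - {"xyz": [0,0.02,0],"spin": 0}
    - {"xyz": [0,0.02,0],"spin": 0}
    - {"xyz": [0,0,0],"spin": 0}
    - {"xyz": [0,0,0],"spin": 0}
    - {"xyz": [0,0,0],"spin": 0}
    - {"xyz": [0,0,0],"spin": 0}
    - {"xyz": [0,0,0],"spin": 0}
    - {"xyz": [0,0,0],"spin": 0}

```text
time: 10.2
tool_pos: [500.3, 128.2, 60.8]
tcp_rot: [-3.141, 0.007, 2.937]
contact_force: [-1.3, -8.2, 24.8]
grip_width: 0.6
finger_force: 12.4
```

Emit:
jog_arm:
  targets:
    - {"xyz": [0,0.02,0],"spin": 0}
    - {"xyz": [0,0.02,0],"spin": 0}
    - {"xyz": [0,0.02,0],"spin": 0}
    - {"xyz": [0,0.01,0],"spin": 0}
    - {"xyz": [0,0,0],"spin": 0}
    - {"xyz": [0,0,0],"spin": 0}
    - {"xyz": [0,0,0],"spin": 0}
    - {"xyz": [0,0,0],"spin": 0}
    - {"xyz": [0,0,0],"spin": 0}
    - {"xyz": [0,0,0],"spin": 0}

```text
time: 11.45
tool_pos: [500.9, 131.9, 60.8]
tcp_rot: [-3.138, 0.005, 2.938]
contact_force: [-3.6, -17.8, 28.0]
grip_width: 0.5
finger_force: 13.6
```

The carriage is against the stop, resisting about 18 N. Now lift straight up, slowly at first.

Emit:
jog_arm:
  targets:
    - {"xyz": [0,0,-0.02],"spin": 0}
    - {"xyz": [0,0,-0.02],"spin": 0}
    - {"xyz": [0,0,-0.03],"spin": 0}
    - {"xyz": [0,0,-0.05],"spin": 0}
    - {"xyz": [0,0,-0.1],"spin": 0}
    - {"xyz": [0,0,-0.3],"spin": 0}
    - {"xyz": [0,0,-0.5],"spin": 0}
    - {"xyz": [0,0,-0.5],"spin": 0}
    - {"xyz": [0,0,0],"spin": 0}
    - {"xyz": [0,0,0],"spin": 0}

```text
time: 12.7
tool_pos: [498.0, 135.1, 178.7]
tcp_rot: [-3.141, -0.002, 2.937]
contact_force: [-0.5, 0.3, 0.6]
grip_width: 0.3
finger_force: 0.0
```

Run:
```python
from plant import bot
from h import *
import pickle
c=bot.get_calibration("wrist");pickle.dump(c,open("w2.pkl","wb"))
cv2.imwrite("pics/w2.png",bot.capture("wrist"))
im=bot.capture("top");cv2.imwrite("pics/top2.png",im)
```

```text
(no output)
```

View pics/w2.png

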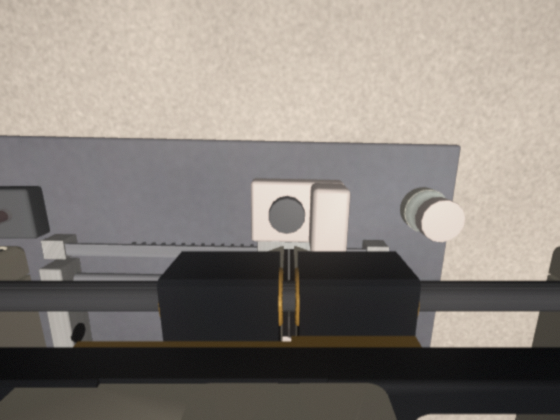

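The wrist picture shows the button up at (287,215), the rest near the far rail end and the jar untouched at (440,218). Next I'll check the travel, and a top crop for the gap at the stop.

Run:
```python
from h import *
import pickle
c=pickle.load(open("w2.pkl","rb"));c0=pickle.load(open("w0.pkl","rb"))
a,b=pt(c0,294,211,68),pt(c,287,215,68);print(b,np.linalg.norm(b-a))
im=cv2.imread("pics/top2.png")[125:275,160:360]
cv2.imwrite("pics/c2.png",cv2.resize(im,None,fx=4,fy=4,interpolation=cv2.INTER_CUBIC))
```

```text
[499.74465138 134.23100107  68.        ] 122.73626280688187
```

View pics/c2.png

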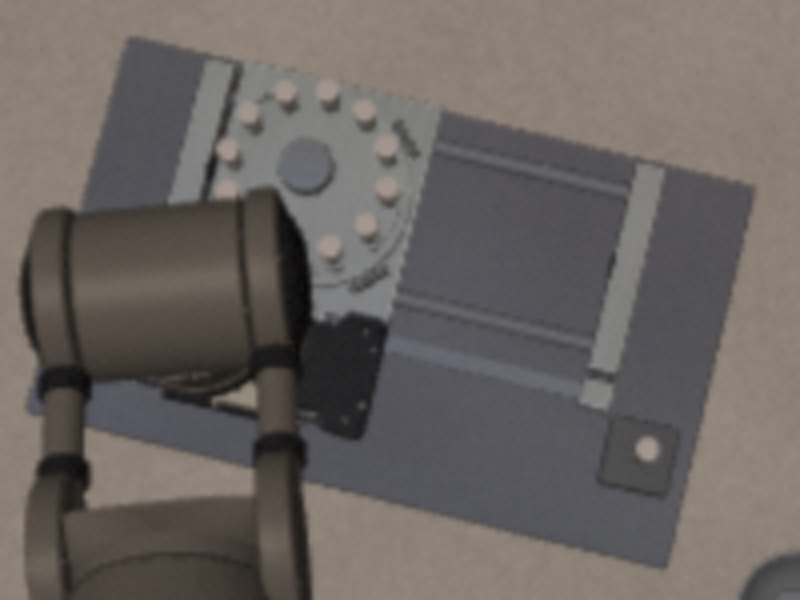

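The crop shows the carriage deck up against the far end stop, with the carousel seated and the tube stand where it was. The arm is clear, so I'm handing in.

```bash
python3 -c "
from plant import bot
print(bot.close_job())"
```

```text
the job is handed in; nothing more can be done
None
```

The carriage was pushed about 123 mm to the far end stop with the button held fully down; the button is back up, the arm is clear, and the job was handed in at about 13 s. The stop showed as an 18 N resistance and in the top picture; I didn't pull on the carriage afterwards to test the lock.

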